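Turn the leaf of the brewing guide

ROBOT

A 6-joint arm with a two-finger parallel gripper is mounted at the origin on the work surface. World frame = base frame: x ahead of the robot, y to its left, z up, the work surface at z = 0. Lengths are in m, angles in rad, forces in N, time in s.
With the tool pointing down it reaches from about 0.35 to 0.85 m from the base axis. Payload 8.1 kg.
Tool frame: the origin (TCP) lies midway between the tips of the shut fingers; the grasp point (between the pads) lies tcp_to_grasp behind it (tcp_to_grasp is the distance from the TCP to the grasp point, in m); z points along the fingers, y is the line along which they close (so a half turn about z gives the same grasp; the last joint's range is limited). The gripper opens to 93 mm and grips with 3 to 60 N. Pads are 15 mm wide; open, the fingers measure 128 mm over their backs; the gripper's body (75 mm by 188 mm) begins 65 mm behind the grasp point.
Start: joints at [-1.31, 0.13, 1.488, -0, 1.523, -0.085], TCP at [0.203, -0.564, 0.219] pointing down, gripper open.
Joint ranges: [-2.96, 2.96], [-0.89, 2.26], [0.02, 2.5], [-1.34, 4.48], [0, 2.73], [-2.66, 2.66]. Speed limits (rad/s): [2.39, 2.39, 2.79, 3.14, 3.14, 3.14].

INTERFACE

Orientations are given as a rotation vector (axis times angle).
In Python, from bench import get_state, capture, job_done, tcp_to_grasp gives the robot as it stands.
- The arm moves only by the tool servo_tool, never from a script. Its argument "increments" is a list of rows, each a list of 7 numbers: the turn, a rotation vector about the tool's x, y, z in degrees, then the shift along the tool's x, y, z in mm, then the opening, from 0 (shut) to 1 (fully open). In form: [[ax, ay, az, x, y, z, hand], ...]. A call has 1 to 10 rows; each row is the pose to reach, as a shift and turn from the pose commanded when the call began, along the tool's axes at that moment; what a row does not reach only later rows make up. A row lasts 1/10 s, in which the tool goes at most 50 mm and 8.59 degrees, less where a joint would pass 70% of its speed; a pose out of reach is approached as far as the arm can. A call with a gripper value outside its range is refused whole. The fingers move at their own pace and stop on an object; the grip force is fixed at half the most. Time passes only in rows, so rows that repeat a pose let the fingers close. It gives the time, the measured TCP pose, the force, the opening and the grip force at its end, in the units of the state.
- get_state(): the state, without advancing time (a new reading comes with each control period).
- capture(name): name is "side" or "top" or "wrist"; returns a dict with "image" (384x512x3 uint8, blue, green, red), "fx", "fy", "cx", "cy" (pixels), "D" ([k1, k2, p1, p2, k3] as OpenCV has them; the pictures are not rectified), "origin" and "orientation" of the camera in the world. Camera axes: x right, y up, looking along -z (the intrinsics and any distortion apply to the point x, -y, -z); pixel columns grow to the right and rows downward; lengths in m; the calibration is good to about 2 mm. A picture is of the moment at which its call begins. There is no depth.
- job_done(): hands the job in; it is judged then, once.
The state is a dict: "t": time; "joint_pos": joint angles; "qd": joint speeds; "effort": joint torques, N m; "position": TCP position; "tool_rot": TCP orientation; "ft_force": force on the tool from outside, world axes, zero at the start; "wrist_torque": the same for the moment, N m; "finger_gap": opening from 0.0 (shut) to 1.0 (fully open); "gripper_force": force on a finger pad.
Only numpy, scipy, OpenCV 4.12 (cv2) and the standard library are available. Lean on these libraries where they do the work, as an engineer would, in place of code of your own. Each camera call takes 0.05 s, during which the arm holds its last target. There are 200 camera calls.

TASK

Turn the brewing guide to its other side: with a fingertip push the half-raised rigid leaf up and over the spine and gently press it down until it lies fully flat on the opposite side. Only push it, without flinging it: do not lift the guide's stand or shift it along the table, and leave the mug, dripper and creamer where they stand.

Things in the scene. Friction and masses are not known exactly. Their poses are not given: they have to be found in the camera images.
- stand: brewing guide's stand: loose wooden board, about 1.1 kg, 130 (x) by 240 (y) by 18 mm, with fixed pages on each half, tops 28 mm above the table. Origin: centre of underside. x runs along the spine, roughly away from the robot; y points from the half over which the leaf is raised (-y) to the half where it must lie (+y); z up
- spine (a point): middle of the spine: the leaf's hinge line, 30 mm above the table, along the stand's x axis; axes as the stand's. Small wire rings round it rise to 38 mm above the table
- leaf (a joint): angle of the rigid leaf about the spine, rad: 0 = flat on the -y half, pi/2 = upright, pi (3.14, a stop) = flat on the +y half. Starts half raised, 0.45 to 1.05. The hinge has friction: the leaf, about 0.07 kg, stays at whatever angle it is left; 1 to 2 N near its free edge moves it
- tab (a point): middle of the outer edge of the leaf's tab, mid-thickness; moves with the leaf. The leaf is a flat white-edged panel 4 mm thick, 110 mm along the spine, with a picture on both faces. It reaches 115 mm from the hinge line; the tab, 35 mm wide, in the middle of its free edge reaches 130 mm. x along the spine; the leaf lies on its +y side
- mug: bystander: teal ceramic mug, 80 mm across and 90 mm tall, handle at its +y, standing beyond the guide; origin: centre of its underside
- dripper: bystander: clear plastic dripper cone, 110 mm across at the rim and 80 mm tall with a side handle at its +y, standing beyond the guide; origin: centre of its underside
- creamer: bystander: small glass creamer jar with a steel cap, 54 mm across and 95 mm tall, standing beyond the guide, between mug and dripper; origin: centre of its underside

How it is judged:
On the way, in this order (a step that is already met when the one before it is completed fails the run):
1. the leaf is pushed by the fingers past upright, over the spine (value of joint leaf between 1.62 and 2.9 rad and contact force between the fingers and stand above 0.2 N), for 0.05 s.
2. the leaf lies flat on the other half (value of joint leaf above 3.04 rad), for 0.2 s.
At the end, for the whole second after the job is handed in: the leaf is at rest within 0.1 rad of flat on the stand's other half; the stand is within 15 mm of where it was and level; mug, dripper and creamer are upright and within 15 mm of where they were (value of joint leaf above 3.04 rad and velocity of joint leaf between -0.1 and 0.1 rad/s and distance of each of stand, mug, dripper, creamer from where it was at the start of the episode below 0.015 m and linear speed of stand below 0.02 m/s and angle between stand's own z axis and vertical below 0.05 rad and angle between each of mug, dripper, creamer's own z axis and vertical below 0.1 rad); the robot touches nothing.
It fails at once if the leaf is flung (turns faster than 4 rad/s) (velocity of joint leaf above 4 rad/s or velocity of joint leaf below -4 rad/s).
It fails at once if the guide is pinched or pressed hard (more than 35 N from the fingers) (contact force between the fingers and stand above 35 N).
It fails at once if the stand is lifted 10 mm, tipped, or shifted more than 15 mm (height (world z) of stand above 0.01 m or angle between stand's own z axis and vertical above 0.1 rad or distance of stand from where it was at the start of the episode above 0.015 m).
It fails at once if mug, dripper or creamer is moved more than 15 mm (distance of any of mug, dripper, creamer from where it was at the start of the episode above 0.015 m).
It also fails if it takes over 38 s, if anything falls off the work surface, if the arm or the gripper's body presses on something with over 40 N, if the wrist force passes 120 N, or if a joint passes its speed limit or range.

## Working session

There is one attempt and no reset: what is moved stays moved. The work goes in short steps, Python scripts to look and compute and a tool call to move; the robot and the scene stay as the last step left them, time stands still between calls to the robot, and variables do not carry over. Pictures are saved under pics/ and viewed, at most 10 in all, crops included, and the job is handed in when it is done.

Besides the shell and the picture viewer there is one more tool, called after ">>>" as name([rows], argument=value, ...), one row to a line, values as JSON. servo_tool: Moves the arm, as the interface text tells. Its arguments: {"type":"object","properties":{"increments":{"type":"array"}},"required":["increments"]}

```bash
mkdir -p pics
cat > h.py <<'E'
import numpy as np,cv2,pickle
from scipy.spatial.transform import Rotation as R
def ray(c,u,v):
    K=np.array([[c['fx'],0,c['cx']],[0,c['fy'],c['cy']],[0,0,1.]])
    p=cv2.undistortPoints(np.array([[[u,v]]],float),K,np.array(c['D'],float))[0,0]
    d=R.from_rotvec(c['orientation']).as_matrix() if np.size(c['orientation'])==3 else np.array(c['orientation'])
    return np.array(c['origin'],float),d@np.array([p[0],-p[1],-1.])
def atz(c,u,v,z):
    o,d=ray(c,u,v); return o+d*(z-o[2])/d[2]
def tri(c1,p1,c2,p2):
    o,d=ray(c1,*p1);q,e=ray(c2,*p2);d/=np.linalg.norm(d);e/=np.linalg.norm(e)
    s,t=np.linalg.lstsq(np.c_[d,-e],q-o,rcond=None)[0]
    return (o+s*d+q+t*e)/2,np.linalg.norm(o+s*d-q-t*e)
E
python3 - <<'E'
from h import *
from bench import *
C={n:capture(n) for n in('side','top')}
pickle.dump(C,open('c.pkl','wb'))
for n in C: cv2.imwrite(f'pics/{n}0.png',C[n]['image']); print(n,C[n]['origin'],C[n]['orientation'])
print(get_state(),tcp_to_grasp)
E
```

```text
side [ 0.28381521 -0.5391798   0.61004471] [ 0.85635207 -0.22134652 -0.52294184]
top [ 4.39007134e-01 -8.46618882e-05  8.88440170e-01] [ 0.15578745 -0.12650964 -1.57674373]
{'t': 0.1, 'joint_pos': array([-1.31036773e+00,  1.31070493e-01,  1.48914978e+00,  7.90706646e-06,
        1.52297210e+00, -8.53756855e-02]), 'qd': array([ 3.77584916e-04,  6.15367761e-06, -1.92315071e-03, -6.62171987e-04,
        4.93280324e-04, -2.53064935e-03]), 'effort': array([ 7.67611145e-04, -5.61340535e+01, -4.93095088e+01,  7.69917341e-02,
        2.90209427e-02, -7.12144924e-05]), 'position': array([ 0.20328234, -0.56399065,  0.21771269]), 'tool_rot': array([-3.09317991e+00, -5.40210816e-01,  2.07196068e-04]), 'ft_force': array([-0.52650355,  0.15695975, -0.03675908]), 'wrist_torque': array([ 0.0507046 ,  0.02383732, -0.01382032]), 'gripper_force': 0.0, 'finger_gap': 0.9982724224702207} 0.0188
```

View pics/side0.png

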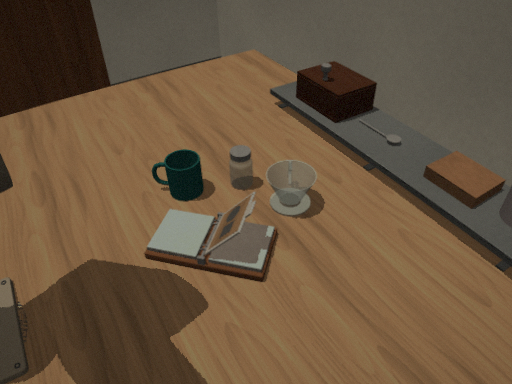

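View pics/top0.png

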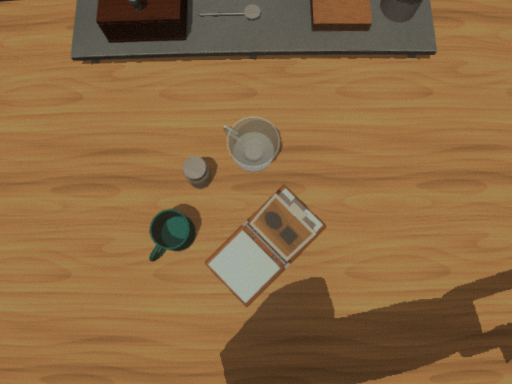

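The guide shows in the top picture with corners at about (285,186), (326,226), (247,304) and (206,264); the spine runs from (246,226) to (288,265). The mug is at (172,230), the creamer at (196,170) and the dripper at (254,144). I need enlarged crops to find the leaf.

Run:
```python
from h import *
C=pickle.load(open('c.pkl','rb'))
a=cv2.resize(C['side']['image'][180:285,135:325],None,fx=4,fy=4,interpolation=cv2.INTER_CUBIC)
b=cv2.resize(C['top']['image'][175:315,195:340],None,fx=4,fy=4,interpolation=cv2.INTER_CUBIC)
cv2.imwrite('pics/s1.png',a);cv2.imwrite('pics/t1.png',b)
```

```text
(no output)
```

View pics/s1.png

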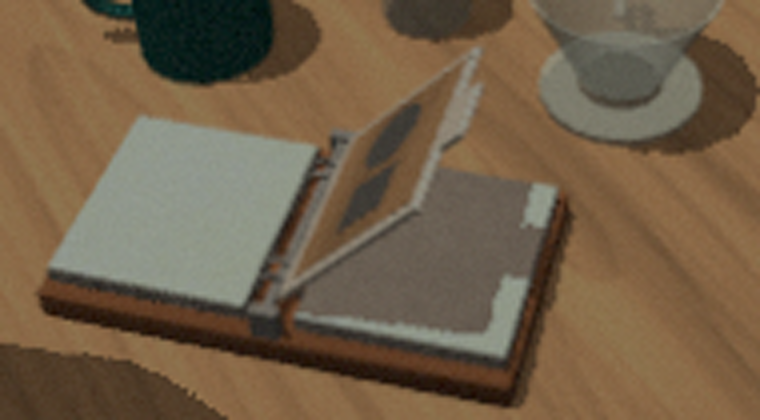

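View pics/t1.png

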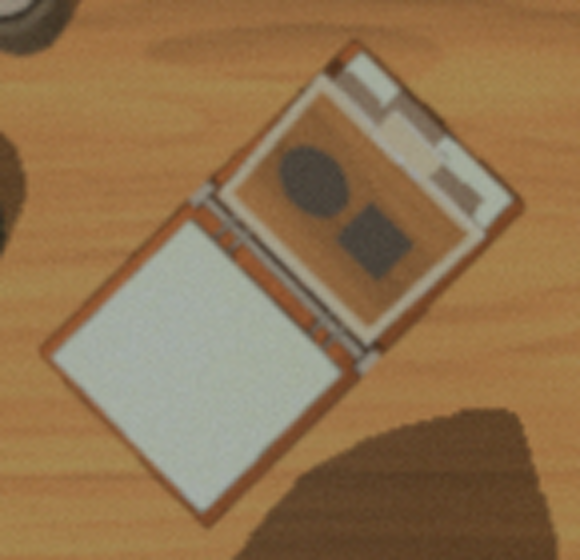

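Top crop: board corners (355,42), (520,205), (207,522), (45,350); leaf's free corners (322,78) and (487,233). Side crop: the same leaf corners at (477,50) and (417,208).

Run:
```python
from h import *
np.set_printoptions(precision=4,suppress=True)
C=pickle.load(open('c.pkl','rb'));T=C['top'];S=C['side']
t=lambda x,y:(195+x/4,175+y/4); s=lambda x,y:(135+x/4,180+y/4)
c=[atz(T,*t(*p),.018) for p in((355,42),(520,205),(207,522),(45,350))]
print('corners',*c,[np.linalg.norm(c[i]-c[i-1]) for i in range(4)])
m=np.mean(c,0);y=(c[2]+c[3]-c[0]-c[1]);y/=np.linalg.norm(y);x=np.array([y[1],-y[0],0])
print('centre',m,'x',x,'y',y,'yaw',np.degrees(np.arctan2(x[1],x[0])))
print('spine',[atz(T,*t(*p),.032) for p in((203,193),(371,360))])
for a,b in(((322,78),(477,50)),((487,233),(417,208)),((420,131),(471,110))):
    P,e=tri(T,t(*a),S,s(*b)); q=P-m; q[2]=P[2]-.03
    print(P,'err',e,'stand xyz',q@x,q@y,q[2],'r',np.hypot(q@y,q[2]),'ang',np.arctan2(q[2],-q@y))
for n,p,z in(('mug',(172,230),.09),('creamer',(195,165),.095),('dripper',(254,144),.08)): print(n,(atz(T,*p,z)-m)@np.c_[x,y],atz(T,*p,z))
# tool now
from bench import get_state
print(R.from_rotvec(get_state()['tool_rot']).as_matrix())
```

```text
corners [ 0.613  -0.0643  0.018 ] [ 0.5234 -0.1501  0.018 ] [0.3606 0.018  0.018 ] [0.4497 0.1026 0.018 ] [np.float64(0.2335544344737859), np.float64(0.12398112760203815), np.float64(0.23405065089497956), np.float64(0.12284065327779024)]
centre [ 0.4867 -0.0234  0.018 ] x [0.7166 0.6975 0.    ] y [-0.6975  0.7166  0.    ] yaw 44.22686573133349
spine [array([0.5304, 0.0184, 0.032 ]), array([ 0.4429, -0.0676,  0.032 ])]
[ 0.5771 -0.0412  0.1129] err 0.001147968129645807 stand xyz 0.05239167374411709 -0.0758559457524467 0.08288133104103579 r 0.1123540811058143 ang 0.8296272429584552
[ 0.5011 -0.1173  0.1149] err 0.0002045053299861616 stand xyz -0.05512093236274241 -0.07731558821460331 0.0848772345195514 r 0.11481221677442272 ang 0.8319857668112073
[ 0.5482 -0.0859  0.1238] err 0.001166324927608499 stand xyz 0.0005178743510585302 -0.08763339229040183 0.09379878206571785 r 0.12836597275499256 ang 0.819366880656518
mug [0.1478 0.1151] [0.5123 0.1621 0.09  ]
creamer [ 0.2096 -0.007 ] [0.6418 0.1177 0.095 ]
dripper [ 0.1601 -0.1245] [ 0.6883 -0.001   0.08  ]
[[ 0.9408  0.339  -0.0004]
 [ 0.339  -0.9408  0.0015]
 [ 0.0001 -0.0016 -1.    ]]
```

>>> servo_tool([
  [0, 0, -57, 250, -142, 0, 0],
  [0, 0, -57, 250, -142, 0, 0],
  [0, 0, -57, 250, -142, 0, 0],
  [0, 0, -57, 250, -142, 0, 0],
  [0, 0, -57, 250, -142, 0, 0],
  [0, 0, -57, 250, -142, 0, 0],
  [0, 0, -57, 250, -142, 0, 0],
  [0, 0, -57, 250, -142, 0, 0],
  [0, 0, -57, 250, -142, 0, 0],
  [0, 0, -57, 250, -142, 0, 0],
])

```text
t: 1.1
position: [0.3899, -0.3467, 0.2184]
tool_rot: [-2.465, -1.947, 0.0]
ft_force: [0.1, -0.4, 0.5]
finger_gap: 0.188
gripper_force: 0.0
```

```bash
cat > g.py <<'E'
import sys
from h import *
from bench import get_state
np.set_printoptions(precision=4,suppress=True)
m=np.array([.4867,-.0234,0]);X=np.array([.7166,.6975,0]);Y=np.array([-.6975,.7166,0])
s=get_state();p=s['position'];M=R.from_rotvec(s['tool_rot']).as_matrix()
Mt=np.c_[Y,X,[0,0,-1]]
print('t',s['t'],'stand xyz mm',1e3*np.array([(p-m)@X,(p-m)@Y,p[2]]),'F',s['ft_force'],'gap',s['finger_gap'],'j',s['joint_pos'])
print('rot to target deg (tool)',np.degrees(R.from_matrix(M.T@Mt).as_rotvec()))
g=np.array(list(map(float,sys.argv[1:4])))/1e3
print('shift tool mm',1e3*M.T@(m+g[0]*X+g[1]*Y+[0,0,g[2]]-p))
E
python3 g.py 0 -140 218
```

```text
t 1.1 stand xyz mm [-294.8952 -164.1493  218.4107] F [ 0.0627 -0.3832  0.5416] gap 0.18765716139439925 j [-0.825  -0.0816  1.7041 -0.0002  1.5195 -0.5913]
rot to target deg (tool) [ -0.0193  -0.0169 -57.6158]
shift tool mm [261.9615 137.5518   0.377 ]
```

>>> servo_tool([
  [0, 0, -57.6, 262, 138, 0, 0],
  [0, 0, -57.6, 262, 138, 0, 0],
  [0, 0, -57.6, 262, 138, 0, 0],
  [0, 0, -57.6, 262, 138, 0, 0],
  [0, 0, -57.6, 262, 138, 0, 0],
  [0, 0, -57.6, 262, 138, 0, 0],
  [0, 0, -57.6, 262, 138, 0, 0],
  [0, 0, -57.6, 262, 138, 0, 0],
  [0, 0, -57.6, 262, 138, 0, 0],
  [0, 0, -57.6, 262, 138, 0, 0],
])

```text
t: 2.1
position: [0.584, -0.1239, 0.2187]
tool_rot: [-1.225, -2.893, 0.0]
ft_force: [0.2, 0.3, 0.4]
finger_gap: 0.004
gripper_force: 0.0
```

```bash
python3 g.py 0 -140 90
```

```text
t 2.1 stand xyz mm [  -0.3448 -139.9156  218.6533] F [0.1675 0.3309 0.3787] gap 0.00442046924861667 j [-0.2948  0.1225  1.4967 -0.0002  1.5224 -1.0648]
rot to target deg (tool) [-0.0129  0.0026 -0.1075]
shift tool mm [ -0.0808   0.3739 128.6532]
```

>>> servo_tool([
  [0, 0, 0, 0, 0, 40, 0],
  [0, 0, 0, 0, 0, 80, 0],
  [0, 0, 0, 0, 0, 124, 0],
  [0, 0, 0, 15, 0, 124, 0],
  [0, 0, 0, 30, 0, 124, 0],
  [0, 0, 0, 38, 0, 124, 0],
  [0, 0, 0, 46, 0, 124, 0],
  [0, 0, 0, 54, 0, 124, 0],
  [0, 0, 0, 62, 0, 124, 0],
  [0, 0, 0, 70, 0, 124, 0],
])

```text
t: 3.1
position: [0.5355, -0.0723, 0.0952]
tool_rot: [1.218, 2.895, 0.0]
ft_force: [1.4, -0.1, 1.3]
finger_gap: 0.006
gripper_force: 0.9
```

```bash
python3 g.py 0 0 95; python3 -c "
from h import *
from bench import capture
a=capture('side');cv2.imwrite('pics/s2.png',cv2.resize(a['image'][120:290,120:340],None,fx=3,fy=3))"
```

```text
t 3.1 stand xyz mm [  0.8958 -69.1082  95.1643] F [ 1.3845 -0.1499  1.2838] gap 0.005859229417970311 j [-0.2292  0.0637  1.7904  0.0002  1.2866 -1.0038]
rot to target deg (tool) [0.0357 0.0405 0.1564]
shift tool mm [69.1097 -0.7072  0.115 ]
```

View pics/s2.png

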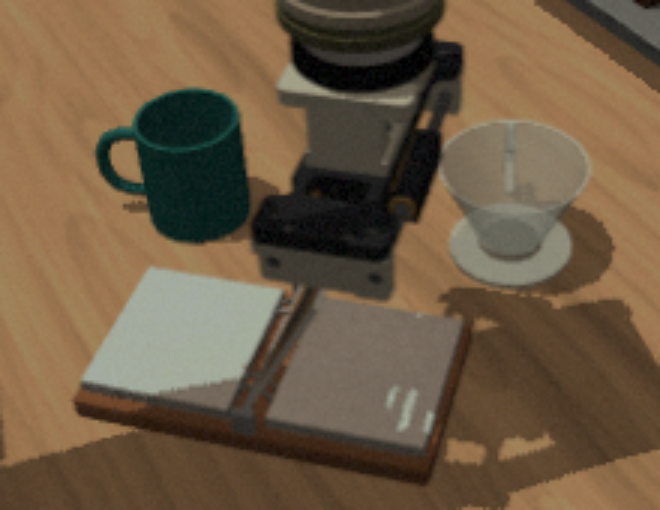

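The leaf is seen edge-on to the camera (line (265,390)-(320,290)), about 1.15 rad, with the fingers behind it; the stand and bystanders have not moved. I go on pushing.

>>> servo_tool([
  [0, 0, 0, 7, 0, 0, 0],
  [0, 0, 0, 14, 0, 0, 0],
  [0, 0, 0, 21, 0, 0, 0],
  [0, 0, 0, 28, 0, 0, 0],
  [0, 0, 0, 35, 0, 0, 0],
  [0, 0, 0, 42, 0, 0, 0],
  [0, 0, 0, 49, 0, 0, 0],
  [0, 0, 0, 56, 0, 0, 0],
  [0, 0, 0, 63, 0, 0, 0],
  [0, 0, 0, 70, 0, 0, 0],
])

```text
t: 4.15
position: [0.4862, -0.0222, 0.0945]
tool_rot: [1.217, 2.896, -0.0]
ft_force: [0.8, -1.4, -0.3]
finger_gap: 0.006
gripper_force: 0.7
```

```bash
python3 g.py 0 0 95; python3 -c "
from h import *
from bench import capture
a=capture('side');cv2.imwrite('pics/s3.png',cv2.resize(a['image'][120:290,120:340],None,fx=3,fy=3))"
```

```text
t 4.15 stand xyz mm [ 0.4937  1.2303 94.5289] F [ 0.7695 -1.4071 -0.2599] gap 0.005621159827551048 j [-0.1509 -0.0815  1.9359 -0.0001  1.2872 -0.926 ]
rot to target deg (tool) [-0.0045  0.0053  0.1879]
shift tool mm [-1.2287 -0.4978 -0.4709]
```

View pics/s3.png

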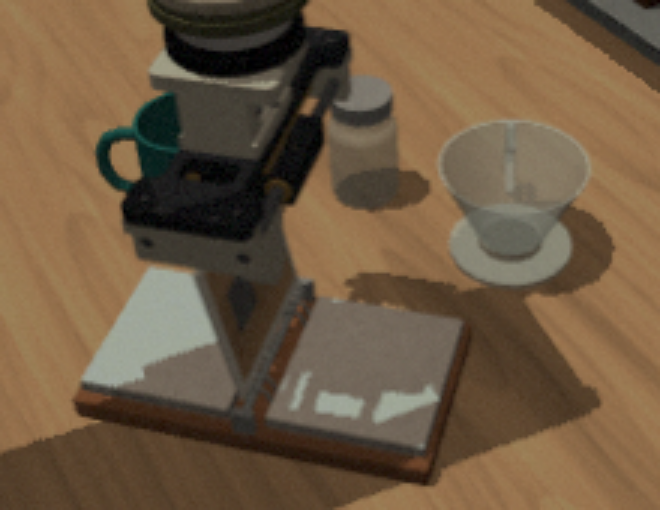

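The leaf is just past upright (about 1.8 rad) and leans over the +y half. Next is the arc downward.

>>> servo_tool([
  [0, 0, 0, 10, 0, 1, 0],
  [0, 0, 0, 20, 0, 2.5, 0],
  [0, 0, 0, 27, 0, 4.5, 0],
  [0, 0, 0, 34, 0, 6.5, 0],
  [0, 0, 0, 41, 0, 10, 0],
  [0, 0, 0, 47, 0, 13.5, 0],
  [0, 0, 0, 54, 0, 18.5, 0],
  [0, 0, 0, 60, 0, 23.5, 0],
  [0, 0, 0, 65, 0, 30, 0],
  [0, 0, 0, 70, 0, 36.5, 0],
])

```text
t: 5.2
position: [0.4372, 0.0278, 0.0575]
tool_rot: [-1.217, -2.896, 0.0]
ft_force: [1.4, 0.3, -0.6]
finger_gap: 0.001
gripper_force: 0.3
```

```bash
python3 g.py 0 79 32; python3 -c "
from h import *
from bench import capture
a=capture('side');cv2.imwrite('pics/s4.png',cv2.resize(a['image'][120:290,120:340],None,fx=3,fy=3))"
```

```text
t 5.2 stand xyz mm [ 0.2474 71.1819 57.5077] F [ 1.3625  0.2604 -0.5732] gap 0.0013213809824376625 j [-0.0537 -0.1744  2.0932  0.      1.223  -0.8289]
rot to target deg (tool) [-0.0067 -0.0094  0.1872]
shift tool mm [ 7.8163 -0.2189 25.509 ]
```

View pics/s4.png

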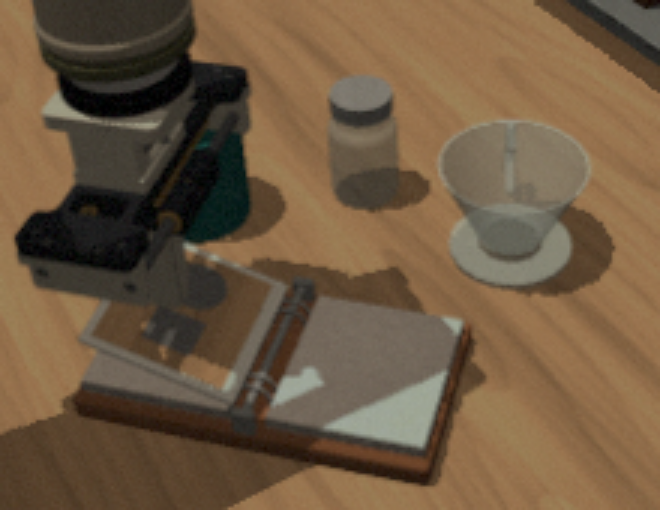

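The leaf is at about 2.8 rad over the +y half and follows the fingertip, with nothing disturbed. Now the gentle final press.

>>> servo_tool([
  [0, 0, 0, 3, 0, 6, 0],
  [0, 0, 0, 5, 0, 11, 0],
  [0, 0, 0, 7, 0, 16, 0],
  [0, 0, 0, 8, 0, 20, 0],
  [0, 0, 0, 8, 0, 23, 0],
  [0, 0, 0, 8, 0, 24.5, 0],
  [0, 0, 0, 8, 0, 25.5, 0],
  [0, 0, 0, 8, 0, 25.5, 0],
])

```text
t: 6.05
position: [0.432, 0.0331, 0.0326]
tool_rot: [-1.217, -2.896, 0.0]
ft_force: [0.1, 0.3, 0.1]
finger_gap: 0.005
gripper_force: 0.0
```

>>> servo_tool([
  [0, 0, 0, 0, 0, 0.5, 0],
  [0, 0, 0, 0, 0, 1, 0],
  [0, 0, 0, 0, 0, 1.5, 0],
  [0, 0, 0, 0, 0, 1.5, 0],
])

```text
t: 6.45
position: [0.4323, 0.0331, 0.0321]
tool_rot: [1.217, 2.896, -0.0]
ft_force: [-4.7, 0.1, 10.3]
finger_gap: 0.004
gripper_force: 5.2
```

Contact with 10 N at z = 32 mm, which is the expected top of the flat leaf. I hold briefly, then lift off.

>>> servo_tool([
  [0, 0, 0, 0, 0, 0, 0],
  [0, 0, 0, 0, 0, 0, 0],
  [0, 0, 0, 0, 0, -3, 0],
  [0, 0, 0, 0, 0, -10, 0],
  [0, 0, 0, 0, 0, -40, 0],
  [0, 0, 0, 0, 0, -80, 0],
  [0, 0, 0, 0, 0, -120, 0],
  [0, 0, 0, -40, 0, -150, 0],
  [0, 0, 0, -80, 0, -150, 0],
  [0, 0, 0, -80, 0, -150, 0],
])

```text
t: 7.45
position: [0.491, -0.0269, 0.1828]
tool_rot: [1.219, 2.891, -0.0]
ft_force: [-1.2, 0.2, -0.2]
finger_gap: 0.004
gripper_force: 0.0
```

```bash
python3 g.py 0 79 180; python3 -c "
from h import *
from bench import capture
a=capture('side');cv2.imwrite('pics/s5.png',cv2.resize(a['image'][120:290,120:340],None,fx=3,fy=3))"
```

```text
t 7.45 stand xyz mm [  0.6553  -5.4671 182.8253] F [-1.2401  0.1748 -0.2387] gap 0.0035138913079352297 j [-0.1582 -0.1508  1.833  -0.001   1.4556 -0.931 ]
rot to target deg (tool) [0.0828 0.2072 0.0604]
shift tool mm [84.4782 -0.5702  2.5189]
```

View pics/s5.png

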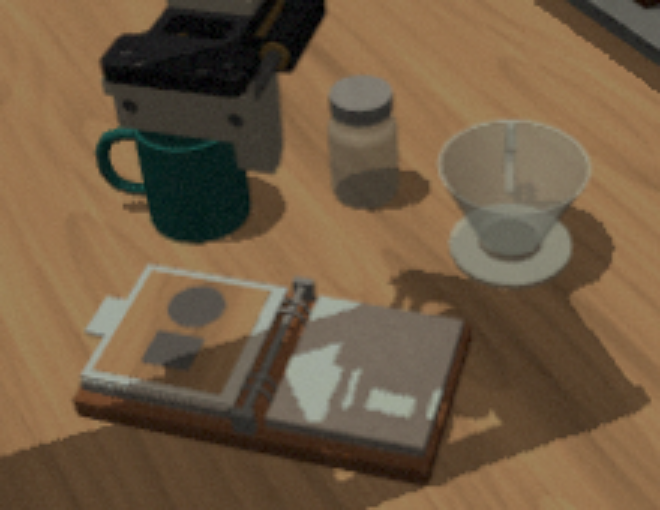

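The leaf lies flat on the +y half with its tab at (105,317). The stand, mug, creamer and dripper are where they were, and the gripper is clear.

```bash
python3 -c "
from bench import job_done
print(job_done())"
```

```text
the job is handed in; nothing more can be done
None
```

I turned the leaf over the spine and pressed it flat on the +y half. The last picture shows it lying flat, with the stand, mug, dripper and creamer where they were and the gripper clear. The job is handed in, but no verdict came back.

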